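Rack the dowels and show the spindle to the inspection camera

ROBOT

A 7-joint arm with a two-finger parallel gripper is mounted at the origin on a cart in front of the work surface, level with it; the furniture and walls round the work are solid. World frame = base frame: x ahead of the robot, y to its left, z up, the work surface at z = 0. Lengths are in m, angles in degrees, forces in N, time in s.
With the tool pointing down it reaches from about 0.425 to 0.875 m from the base axis. Payload 4.7 kg.
Tool frame: the origin (TCP) lies between the finger pads; the fingertips stand 8 mm ahead of it and the grasp point (between the pads) lies 11 mm behind it (env.tip_extent is the distance from the TCP to the fingertips, in m); z points along the fingers, y is the line along which they close (so a half turn about z gives the same grasp; the last joint's range is limited). The gripper opens to 87 mm and grips with 3 to 60 N. Pads are 19 mm wide; open, the fingers measure 117 mm over their backs; the gripper's body (75 mm by 190 mm) begins 51 mm behind the grasp point.
Start: joints at [72.141, 18.392, -4.016, 83.108, 1.295, 78.541, -3.26], TCP at [0.208, -0.616, 0.231] pointing down, gripper open.
Joint ranges: [-163.93, 163.93], [-17.29, 119.83], [-79.2, 71.16], [3.27, 140.29], [-89.18, 269.18], [5.43, 117.66], [-154.24, 154.24]. Speed limits (degrees/s): [147.25, 147.25, 180, 180, 180, 180, 180].

INTERFACE

Orientations are given as [roll, pitch, yaw] about the fixed x, y, z axes, in that order (R = Rz(yaw) Ry(pitch) Rx(roll)).
In Python, from cell import sensors, vision, workorder, env gives the robot as it stands.
- The arm moves only by the tool drive_tool, never from a script. Its argument "moves" is a list of rows, each an object of numbers: "x", "y", "z": the shift along the tool's x, y, z in mm; "rx", "ry", "rz": the turn, a rotation vector about the tool's x, y, z in rad; "fingers": the closure, from -1 (fully open) to 1 (shut). In form: [{"x": .., "y": .., "z": .., "rx": .., "ry": .., "rz": .., "fingers": ..}, ...]. A call has 1 to 20 rows; each row is the pose to reach, as a shift and turn from the pose commanded when the call began, along the tool's axes at that moment; what a row does not reach only later rows make up. A row lasts 1/8 s, in which the tool goes at most 62.5 mm and 10.7 degrees, less where a joint would pass 70% of its speed; a pose out of reach is approached as far as the arm can. A call with a gripper value outside its range is refused whole. The fingers move at their own pace and stop on an object; "force" is the grip in N (left out, the last holds). Time passes only in rows, so rows that repeat a pose let the fingers close. It gives the time, the measured TCP pose, the force, the opening and the grip force at its end, in the units of the state.
- sensors.get_obs(): the state, without advancing time (a new reading comes with each control period).
- vision.read_camera(name): name is "side" or "top" or "wrist"; returns a dict with "image" (400x640x3 uint8, red, green, blue), "fx", "fy", "cx", "cy" (pixels), "R" (3x3) and "t" (3): a world point X has camera coordinates R X + t. Camera axes: x right, y down, z forward; pixel columns grow to the right and rows downward; lengths in m; the calibration is good to about 2 mm. A picture is of the moment at which its call begins. There is no depth.
- workorder.sign_off(): hands the job in; it is judged then, once.
The state is a dict: "time_s": time; "qpos": joint angles; "joint_velocities": joint speeds; "effort": joint torques, N m; "tool_pos": TCP position; "tool_rot": TCP orientation; "force": force on the tool from outside, world axes, zero at the start; "wrist_torque": the same for the moment, N m; "grip_width": finger opening in m; "grasp_force": force on a finger pad.
Only numpy, scipy, OpenCV 4.12 (cv2) and the standard library are available. Lean on these libraries where they do the work, as an engineer would, in place of code of your own. Each camera call takes 0.05 s, during which the arm holds its last target. There are 200 camera calls.

TASK

Complete the set in the notched rack: lay one of the two loose dowels in pocket 1 (one dot), then the other in pocket 2 (two dots), and let go of them. Then take the turned spindle out of pocket 3 and hold it up to the inspection camera, its middle 10 cm straight in front of the lens at lens height, level and square across the camera's view; the program finishes while still holding it there. Do not touch the camera, and leave the other things on the bench where they are.

Things in the scene. Friction and masses are not known exactly. Their poses are not given: they have to be found in the camera images.
- rack: Fixed rack: board 176 x 150 x 12 mm, two rails on it along x at y = +-38 mm (12 mm thick, tops 53 mm up) with three notches each, 20 wide, 13 deep. Parts lie along y across both rails; pockets in a row along x, 55 mm apart, numbered by 1, 2, 3 black dots on both margins. Between the rails (64 mm) only the board, 28 mm under the notch floors. Any yaw. Origin: centre of underside, z up.
- pocket_1 (a point): Pocket 1 (one dot), at rack x = -55 mm: point midway between the rails, at the height of the notch floors, 40 mm above the bench. Axes as the rack's.
- pocket_2 (a point): Pocket 2 (two dots), at rack x = 0: the same point of the middle pocket.
- pocket_3 (a point): Pocket 3 (three dots), at rack x = +55 mm: the same point of the last pocket; the spindle lies here at the start.
- dowel_a: Loose plain beech dowel, 110 mm long along its y, 12 mm wide, 11 mm high (it does not roll), lying on the bench to the right at the start. Origin: centre of its underside.
- dowel_a_mid (a point): The middle of dowel a, 5.5 mm above its underside.
- dowel_b: Loose plain beech dowel identical to dowel a, lying on the bench to the left at the start. Origin: centre of its underside.
- dowel_b_mid (a point): The middle of dowel b, 5.5 mm above its underside.
- spindle: Loose turned wooden spindle, 130 mm long along its y, round, 16 to 17 mm in diameter over the middle 90 mm, with a bead of 22 mm at each end (53 mm either side of the middle). At the start it lies in pocket 3. Origin: its centre, on its axis, 8 mm above the notch floor.
- camera: Fixed inspection camera: round foot 110 mm across, post, grey head 52 mm wide and high with its top 226 mm above the bench, black lens. It looks level along its own -x, the lens axis 200 mm above the bench; the lens front is 60 mm from the post's axis. Its y is level, across the view. Origin: centre of the foot's underside.
- view_point (a point): Point in the air on the lens axis, 100 mm in front of the lens, 200 mm above the bench. Axes as the camera's.
- screwdriver: Bystander, loose: screwdriver, brown handle, 224 mm long, lying at the left edge of the bench. Origin: centre of its underside.
- glue_bottle: Bystander, loose: upright white-and-blue plastic glue bottle, 43 x 74 x 167 mm, at the right. Origin: centre of its underside.
- tape_measure: Bystander, loose: small black tape measure, 31 x 49 x 55 mm, standing at the back. Origin: centre of its underside.
- drawer_knob: Bystander, loose: turned wooden drawer knob, 29 mm across, 26 mm high, at the right. Origin: centre of its underside.
- chisel: Bystander, loose: wood chisel lying flat, 260 mm long, pointing away from the robot, at the right. Origin: centre of its underside.
- frame_piece: Bystander, loose: dark rectangular wooden frame lying flat, 110 x 188 x 23 mm, at the back left. Origin: centre of its underside.
- tape_roll: Bystander, loose: roll of cream tape, 80 mm across, 50 mm high, at the back. Origin: centre of its underside.

How it is judged (in metres and radians):
On the way, in this order (a step that is already met when the one before it is completed fails the run):
1. a dowel lies released in pocket 1, the spindle still in pocket 3 (((horizontal distance between dowel_a_mid and pocket_1 below 0.015 m and z of dowel_a_mid in the frame of pocket_1 between 0.001 and 0.01 m and angle between the y axis of dowel_a and the y axis of rack, either way round below 0.2 rad and contact force between dowel_a and the fingers below 0.1 N and linear speed of dowel_a below 0.03 m/s) or (horizontal distance between dowel_b_mid and pocket_1 below 0.015 m and z of dowel_b_mid in the frame of pocket_1 between 0.001 and 0.01 m and angle between the y axis of dowel_b and the y axis of rack, either way round below 0.2 rad and contact force between dowel_b and the fingers below 0.1 N and linear speed of dowel_b below 0.03 m/s)) and distance between spindle and pocket_3 below 0.025 m), for 0.2 s.
2. pockets 1 and 2 each hold a released dowel, the spindle still in pocket 3 ((((horizontal distance between dowel_a_mid and pocket_1 below 0.015 m and z of dowel_a_mid in the frame of pocket_1 between 0.001 and 0.01 m and angle between the y axis of dowel_a and the y axis of rack, either way round below 0.2 rad and contact force between dowel_a and the fingers below 0.1 N and linear speed of dowel_a below 0.03 m/s) and (horizontal distance between dowel_b_mid and pocket_2 below 0.015 m and z of dowel_b_mid in the frame of pocket_2 between 0.001 and 0.01 m and angle between the y axis of dowel_b and the y axis of rack, either way round below 0.2 rad and contact force between dowel_b and the fingers below 0.1 N and linear speed of dowel_b below 0.03 m/s)) or ((horizontal distance between dowel_b_mid and pocket_1 below 0.015 m and z of dowel_b_mid in the frame of pocket_1 between 0.001 and 0.01 m and angle between the y axis of dowel_b and the y axis of rack, either way round below 0.2 rad and contact force between dowel_b and the fingers below 0.1 N and linear speed of dowel_b below 0.03 m/s) and (horizontal distance between dowel_a_mid and pocket_2 below 0.015 m and z of dowel_a_mid in the frame of pocket_2 between 0.001 and 0.01 m and angle between the y axis of dowel_a and the y axis of rack, either way round below 0.2 rad and contact force between dowel_a and the fingers below 0.1 N and linear speed of dowel_a below 0.03 m/s))) and distance between spindle and pocket_3 below 0.025 m), for 0.2 s.
At the end, for the whole second after the job is handed in: Dowels lie released in pockets 1 and 2 (within 15 mm along and across, down on the notch floors); the spindle is held still by the fingers alone, its middle within 25 mm of the point 100 mm in front of the lens on the lens axis, its length within about 10 degrees of level and square across the view ((((horizontal distance between dowel_a_mid and pocket_1 below 0.015 m and z of dowel_a_mid in the frame of pocket_1 between 0.001 and 0.01 m and angle between the y axis of dowel_a and the y axis of rack, either way round below 0.2 rad and contact force between dowel_a and the fingers below 0.1 N and linear speed of dowel_a below 0.03 m/s) and (horizontal distance between dowel_b_mid and pocket_2 below 0.015 m and z of dowel_b_mid in the frame of pocket_2 between 0.001 and 0.01 m and angle between the y axis of dowel_b and the y axis of rack, either way round below 0.2 rad and contact force between dowel_b and the fingers below 0.1 N and linear speed of dowel_b below 0.03 m/s)) or ((horizontal distance between dowel_b_mid and pocket_1 below 0.015 m and z of dowel_b_mid in the frame of pocket_1 between 0.001 and 0.01 m and angle between the y axis of dowel_b and the y axis of rack, either way round below 0.2 rad and contact force between dowel_b and the fingers below 0.1 N and linear speed of dowel_b below 0.03 m/s) and (horizontal distance between dowel_a_mid and pocket_2 below 0.015 m and z of dowel_a_mid in the frame of pocket_2 between 0.001 and 0.01 m and angle between the y axis of dowel_a and the y axis of rack, either way round below 0.2 rad and contact force between dowel_a and the fingers below 0.1 N and linear speed of dowel_a below 0.03 m/s))) and distance between spindle and view_point below 0.025 m and angle between the y axis of spindle and the y axis of camera, either way round below 0.17 rad and contact force between spindle and the fingers above 1 N and contact force between spindle and rack below 0.1 N and contact force between spindle and camera below 0.1 N and linear speed of spindle below 0.03 m/s); the arm keeps its last pose, push and grip.
It fails at once if a bystander is moved by more than 30 mm (distance of any of screwdriver, glue_bottle, tape_measure, drawer_knob, chisel, frame_piece, tape_roll from where it was at the start of the episode above 0.03 m).
It fails at once if the camera is touched (contact force between camera and anything else above 1 N).
It also fails if it takes over 56 s, if anything falls off the work surface, if the arm or the gripper's body presses on something with over 40 N, if the wrist force passes 120 N, or if a joint passes its speed limit or range.

## Working session

There is one attempt and no reset: what is moved stays moved. The work goes in short steps, Python scripts to look and compute and a tool call to move; the robot and the scene stay as the last step left them, time stands still between calls to the robot, and variables do not carry over. Pictures are saved under pics/ and viewed, at most 13 in all, crops included, and the job is handed in when it is done.

Besides the shell and the picture viewer there is one more tool, called by a JSON object that holds its "op" and its "data", one argument or row to a line. drive_tool: Moves the arm, as the interface text tells. Its arguments: {"type":"object","properties":{"moves":{"type":"array"},"force":{"type":"number"}},"required":["moves"]}

```bash
mkdir -p pics; ls; python3 - <<'E'
from cell import sensors, vision, workorder, env
import cv2,numpy as np,pickle
o=sensors.get_obs();print({k:np.round(v,3) for k,v in o.items()})
for n in ["top","side","wrist"]:
    c=vision.read_camera(n);pickle.dump(c,open(f"{n}0.pkl","wb"))
    cv2.imwrite(f"pics/{n}0.png",c["image"][:,:,::-1]);print(n,c["fx"],c["cx"],c["cy"],np.round(c["R"],3).tolist(),np.round(-c["R"].T@c["t"],3))
E
```

```text
pics
{'time_s': np.float64(0.0), 'qpos': array([72.141, 18.439, -4.016, 83.175,  1.294, 78.541, -3.259]), 'joint_velocities': array([ 0.067,  0.05 , -0.086,  0.065,  0.056, -0.023, -0.055]), 'effort': array([ 1.0000e-03, -4.9128e+01, -4.0400e-01, -3.1253e+01, -6.4000e-02,
        4.4000e-02,  0.0000e+00]), 'tool_pos': array([ 0.208, -0.615,  0.229]), 'tool_rot': array([-1.7989e+02,  5.0000e-03,  1.8670e+01]), 'force': array([-0.426,  0.419,  0.02 ]), 'wrist_torque': array([ 0.002, -0.   , -0.014]), 'grasp_force': np.float64(0.0), 'grip_width': np.float64(0.087)}
top 503.1973136728937 329.6914840765899 200.52714904653067 [[-0.484, -0.875, 0.005], [-0.849, 0.468, -0.246], [0.213, -0.123, -0.969]] [0.25  0.197 1.607]
side 432.2353435206496 318.66068251750113 194.55537482387973 [[-0.994, -0.112, -0.003], [-0.071, 0.649, -0.757], [0.086, -0.752, -0.653]] [0.462 0.946 0.952]
wrist 300.9480803794508 318.9402535657535 198.8500584949637 [[0.32, -0.947, -0.002], [-0.914, -0.309, 0.262], [-0.249, -0.083, -0.965]] [ 0.276 -0.593  0.385]
```

View pics/top0.png

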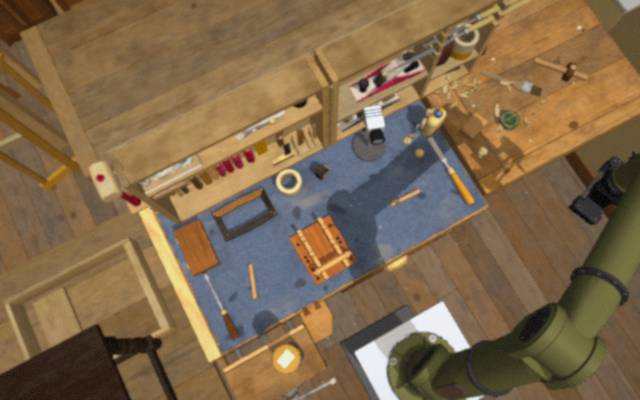

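View pics/side0.png

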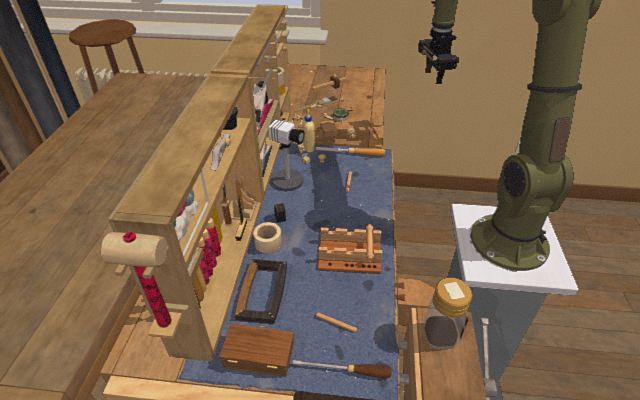

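The top view shows the rack at about (323,250) with the spindle near (333,268), dowel b at (253,281), dowel a at (406,196), and the camera foot at (369,146). The side view shows the rack at (350,250) with the spindle at (369,242), dowels at (336,322) and (349,181), and the camera at (287,150).

```bash
cat > h.py <<'E'
import numpy as np,cv2,pickle
def ray(c,u,v):
    d=np.array([(u-c["cx"])/c["fx"],(v-c["cy"])/c["fy"],1.]);R=np.array(c["R"]);return -R.T@np.array(c["t"]),R.T@d
def onz(c,u,v,z):
    o,d=ray(c,u,v);return o+d*(z-o[2])/d[2]
def proj(c,X):
    p=np.array(c["R"])@np.array(X)+np.array(c["t"]);return np.array([c["fx"]*p[0]/p[2]+c["cx"],c["fy"]*p[1]/p[2]+c["cy"]])
def tri(c1,p1,c2,p2):
    o1,d1=ray(c1,*p1);o2,d2=ray(c2,*p2);s=np.linalg.lstsq(np.c_[d1,-d2],o2-o1,rcond=None)[0]
    a,b=o1+s[0]*d1,o2+s[1]*d2;return (a+b)/2,np.linalg.norm(a-b)
def load(n):return pickle.load(open(n+".pkl","rb"))
E
python3 - <<'E'
from h import *
t,s=load("top0"),load("side0")
def rd(x):return np.round(x,3).tolist()
for n,c,p in [("dowel b",(t,s),((253,281),(336,322))),("dowel a",(t,s),((406,196),(349,181))),("camfoot",(t,s),((369,146),(287,182)))]:
    print(n,rd(onz(t,*p[0],.008)),rd(onz(s,*p[1],.008)))
for nm,c,boxes in [("t",t,[(235,255,270,305),(385,185,425,210)]),("s",s,[(308,308,364,338),(340,168,358,196)])]:
    hsv=cv2.cvtColor(c["image"],cv2.COLOR_RGB2HSV)
    for b in boxes:
        x0,y0,x1,y1=b;h=hsv[y0:y1,x0:x1];m=((h[...,0]<25)&(h[...,1]>70)&(h[...,2]>90)).astype(np.uint8)
        n,l,st,ce=cv2.connectedComponentsWithStats(m);k=1+np.argmax(st[1:,4]);ys,xs=np.nonzero(l==k)
        P=np.array([onz(c,x+x0,y+y0,.007)[:2] for x,y in zip(xs,ys)]);mu=P.mean(0);w,V=np.linalg.eigh(np.cov(P.T));q=(P-mu)@V
        print(nm,st[k],rd(mu),"ang",np.degrees(np.arctan2(V[1,1],V[0,1])).round(1),"size",rd(np.ptp(q,axis=0)))
def crop(c,b,sz=(400,300)):
    return cv2.resize(c["image"][b[1]:b[3],b[0]:b[2]],sz,interpolation=cv2.INTER_CUBIC)
im=np.vstack([np.hstack([crop(t,(272,205,372,280+0)),crop(s,(302,212,402,287))]),np.hstack([crop(t,(340,95,420,155+0+5-5)),crop(s,(255,115,335,175+15-15))])])
cv2.imwrite("pics/z.png",im[:,:,::-1])
E
```

```text
dowel b [0.489, 0.332, 0.008] [0.49, 0.337, 0.008]
dowel a [0.494, -0.233, 0.008] [0.491, -0.225, 0.008]
camfoot [0.704, -0.214, 0.008] [0.704, -0.196, 0.008]
t [ 13   9   9  35 151] [0.491, 0.334] ang 160.9 size [0.014, 0.109]
t [  5   4  30  17 136] [0.493, -0.228] ang 87.3 size [0.015, 0.108]
s [  8   4  41  20 220] [0.49, 0.336] ang 161.1 size [0.014, 0.109]
s [ 6  4  6 20 73] [0.493, -0.223] ang 87.4 size [0.013, 0.107]
```

View pics/z.png

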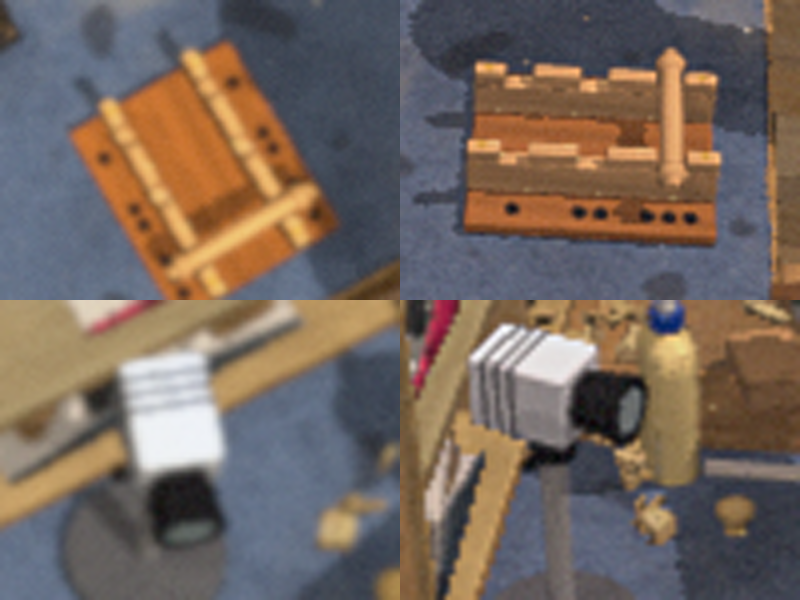

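The zoomed crops show the spindle in pocket 3 at the end nearest the robot. Single dots are at top (298,244.5) and (330,225.5). The lens front is at top (378,140) and side (301,136). Next I fit the rack and the camera from these points.

```bash
python3 - <<'E'
from h import *
t,s=load("top0"),load("side0")
rd=lambda x:np.round(x,4).tolist()
T=lambda u,v:(u/4+272,v/4+205); S=lambda u,v:((u-400)/4+302,v/4+212)
T2=lambda u,v:(u/5+340,(v-300)/5+95); S2=lambda u,v:((u-400)/5+255,(v-300)/5+115)
# refine dots: dark-blob centroid near seeds
def dots(c,box):
    x0,y0,x1,y1=box;k=8
    g=cv2.resize(c["image"][y0:y1,x0:x1].max(2),None,fx=k,fy=k,interpolation=cv2.INTER_CUBIC)
    m=(g<75).astype(np.uint8);n,l,st,ce=cv2.connectedComponentsWithStats(m)
    return [(ce[i]+.5)/k-.5+[x0,y0] for i in range(1,n) if 60<st[i,4]<900]
for nm,c,b in [("t",t,(288,212,360,282)),("s",s,(316,255,384,275))]:
    for d in dots(c,b): print(nm,np.round(d,1),rd(onz(c,*d,.012)[:2]))
print("rails side far",rd(onz(s,*S(487,70),.053)),rd(onz(s,*S(706,83),.053)),"near",rd(onz(s,*S(482,147),.053)),rd(onz(s,*S(712,158),.053)))
print("rails top right",rd(onz(t,*T(190,55),.053)),"left",rd(onz(t,*T(107,103),.053)))
print("spindle ends top",rd(onz(t,*T(315,188),.048)),rd(onz(t,*T(175,270),.048)),"side",rd(onz(s,*S(672,53),.048)),rd(onz(s,*S(675,178),.048)))
print("lens",[rd(a) for a in tri(t,T2(190,529),s,S2(630,407))], "head top",[rd(onz(t,*T2(*p),.226)[:2]) for p in [(137,470),(218,462),(120,365),(205,355)]])
print("head side",[rd(onz(s,*S2(*p),.226)[:2]) for p in [(575,375),(597,342),(470,365),(505,325)]])
for nm,c,b in [("t",t,(345,120,395,170)),("s",s,(262,160,312,200))]:
    x0,y0,x1,y1=b;hsv=cv2.cvtColor(c["image"][y0:y1,x0:x1],cv2.COLOR_RGB2HSV);m=((hsv[...,1]<60)&(hsv[...,2]<140)&(hsv[...,2]>50)).astype(np.uint8)
    n,l,st,ce=cv2.connectedComponentsWithStats(m);k=1+np.argmax(st[1:,4]);ys,xs=np.nonzero(l==k)
    P=np.array([onz(c,x+x0,y+y0,.01)[:2] for x,y in zip(xs,ys)]);print(nm,st[k],"foot x",rd([P[:,0].min(),P[:,0].max()]),"y",rd([P[:,1].min(),P[:,1].max()]))
    hull=cv2.convexHull((P*1e4).astype(np.float32))[:,0]/1e4
    from scipy.optimize import least_squares
    f=least_squares(lambda p:np.hypot(*(hull-p).T)-.055,P.mean(0),loss="soft_l1",f_scale=.002);print(rd(f.x),rd(np.sort(abs(f.fun))))
E
```

```text
t [356.6 240.1] [0.4444, -0.0179]
t [354.9 255.4] [0.4043, 0.0114]
t [350.5 258.1] [0.4035, 0.0278]
t [357.  262.2] [0.3823, 0.016]
s [317.8 258.8] [0.5581, 0.141]
s [329.5 263.7] [0.5232, 0.1551]
s [346.3 264.7] [0.4761, 0.1534]
s [351.7 265. ] [0.461, 0.153]
s [363.  265.6] [0.4294, 0.1517]
s [316.7 266.7] [0.5577, 0.1698]
s [368.7 266. ] [0.4136, 0.1513]
s [374.1 266.1] [0.3986, 0.1503]
s [322.3 269.9] [0.5409, 0.1793]
s [341.6 271. ] [0.4876, 0.1775]
s [358.8 271.9] [0.4402, 0.1755]
s [376.  272.8] [0.393, 0.1735]
rails side far [0.5492, 0.0633, 0.053] [0.3907, 0.0592, 0.053] near [0.545, 0.1383, 0.053] [0.386, 0.131, 0.053]
rails top right [0.5553, 0.0565, 0.053] left [0.553, 0.1319, 0.053]
spindle ends top [0.4164, 0.0215, 0.048] [0.4132, 0.1474, 0.048] side [0.4155, 0.026, 0.048] [0.4107, 0.1476, 0.048]
lens [[0.65, -0.1966, 0.1985], 0.0017] head top [[0.69, -0.1803], [0.6714, -0.2246], [0.7527, -0.2049], [0.7339, -0.2524]]
head side [[0.6815, -0.1867], [0.6739, -0.2266], [0.7489, -0.1911], [0.736, -0.2407]]
t [  0   0  42  47 962] foot x [0.6417, 0.8062] y [-0.287, -0.1528]
[0.7385, -0.222] [0.0042, 0.0048, 0.0091, 0.0098, 0.0108, 0.011, 0.0126, 0.0132, 0.0144, 0.0167, 0.0177, 0.0201, 0.0217, 0.0283, 0.0343, 0.0377, 0.0386, 0.0484, 0.0509, 0.0511]
s [   3    0   47   40 1377] foot x [0.6097, 0.7673] y [-0.3293, -0.0979]
[0.7148, -0.2329] [0.0004, 0.0006, 0.0082, 0.0182, 0.0321, 0.0366, 0.0368, 0.0404, 0.0419, 0.0486, 0.0611, 0.0623, 0.0651, 0.0664, 0.0668, 0.0833, 0.0837, 0.0844, 0.0873, 0.0876, 0.1035]
```

Measured so far:
- **Dowel a:** (0.493, -0.226), axis at 87.3°.
- **Dowel b:** (0.4905, 0.335), axis at 161°.
- **Rack:** yaw about 182°, pocket 2 near (0.471, 0.098). The dot pitch comes out at 54.7 mm, which matches 55.
- **Lens:** front at (0.650, -0.197, 0.1985), against an expected height of 0.200.

Next I move over dowel a.

{"op": "drive_tool", "data": {
  "moves": [
    {"x":395,"y":-279,"z":0,"rz":-1.198,"fingers":-0.2},
    {"x":395,"y":-279,"z":0,"rz":-1.198,"fingers":-0.2},
    {"x":395,"y":-279,"z":0,"rz":-1.198,"fingers":-0.2},
    {"x":395,"y":-279,"z":0,"rz":-1.198,"fingers":-0.2},
    {"x":395,"y":-279,"z":0,"rz":-1.198,"fingers":-0.2},
    {"x":395,"y":-279,"z":0,"rz":-1.198,"fingers":-0.2},
    {"x":395,"y":-279,"z":0,"rz":-1.198,"fingers":-0.2},
    {"x":395,"y":-279,"z":0,"rz":-1.198,"fingers":-0.2},
    {"x":395,"y":-279,"z":80,"rz":-1.198,"fingers":-0.2},
    {"x":395,"y":-279,"z":100,"rz":-1.198,"fingers":-0.2},
    {"x":395,"y":-279,"z":100,"rz":-1.198,"fingers":-0.2},
    {"x":395,"y":-279,"z":100,"rz":-1.198,"fingers":-0.2}
  ]
}}

```text
invalid input at $.moves[0]: expected keys x, y, z, rx, ry, rz, fingers
```

```bash
cat > w.py <<'E'
from h import *
from cell import sensors, vision
import sys
o=sensors.get_obs();print({k:np.round(o[k],3).tolist() for k in ["time_s","tool_pos","tool_rot","grip_width","qpos"]})
n=sys.argv[1]
c=vision.read_camera("wrist");pickle.dump(c,open(n+".pkl","wb"));cv2.imwrite(f"pics/{n}.png",c["image"][:,:,::-1])
E
python3 w.py w1
```

```text
{'time_s': 0.15, 'tool_pos': [0.208, -0.615, 0.23], 'tool_rot': [-179.917, 0.005, 18.67], 'grip_width': 0.087, 'qpos': [72.142, 18.429, -4.018, 83.157, 1.296, 78.542, -3.261]}
```

View pics/w1.png

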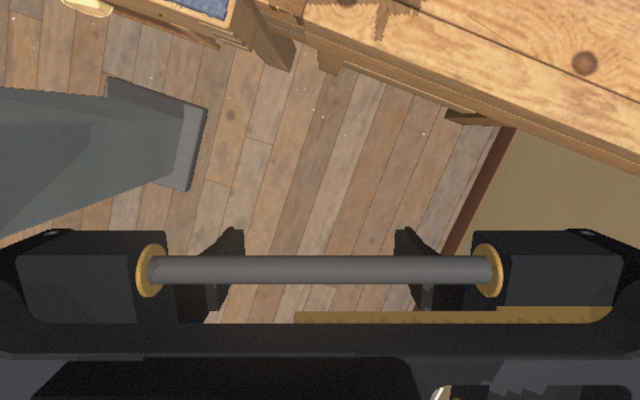

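The move was refused because rows need all seven keys, so the wrist picture shows only the floor at the start pose, with the fingers near (225,270) and (410,270). I resend it in full.

{"op": "drive_tool", "data": {
  "moves": [
    {"x":395,"y":-279,"z":0,"rx":0,"ry":0,"rz":-1.198,"fingers":-0.2},
    {"x":395,"y":-279,"z":0,"rx":0,"ry":0,"rz":-1.198,"fingers":-0.2},
    {"x":395,"y":-279,"z":0,"rx":0,"ry":0,"rz":-1.198,"fingers":-0.2},
    {"x":395,"y":-279,"z":0,"rx":0,"ry":0,"rz":-1.198,"fingers":-0.2},
    {"x":395,"y":-279,"z":0,"rx":0,"ry":0,"rz":-1.198,"fingers":-0.2},
    {"x":395,"y":-279,"z":0,"rx":0,"ry":0,"rz":-1.198,"fingers":-0.2},
    {"x":395,"y":-279,"z":0,"rx":0,"ry":0,"rz":-1.198,"fingers":-0.2},
    {"x":395,"y":-279,"z":0,"rx":0,"ry":0,"rz":-1.198,"fingers":-0.2},
    {"x":395,"y":-279,"z":60,"rx":0,"ry":0,"rz":-1.198,"fingers":-0.2},
    {"x":395,"y":-279,"z":100,"rx":0,"ry":0,"rz":-1.198,"fingers":-0.2},
    {"x":395,"y":-279,"z":100,"rx":0,"ry":0,"rz":-1.198,"fingers":-0.2},
    {"x":395,"y":-279,"z":100,"rx":0,"ry":0,"rz":-1.198,"fingers":-0.2}
  ]
}}

```text
time_s: 1.7
tool_pos: [0.4939, -0.2256, 0.1322]
tool_rot: [179.9, 0.0, 87.3]
force: [0.1, -0.5, 0.3]
grip_width: 0.0524
grasp_force: 0.0
```

```bash
python3 w.py w2
```

```text
{'time_s': 1.7, 'tool_pos': [0.494, -0.226, 0.132], 'tool_rot': [179.881, 0.05, 87.291], 'grip_width': 0.052, 'qpos': [47.991, 11.461, -29.042, 104.731, 6.114, 65.213, 14.167]}
```

View pics/w2.png

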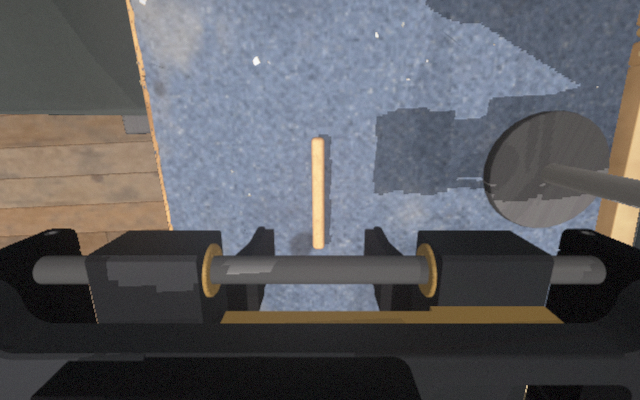

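The wrist picture shows dowel a running from (318,138) to (318,248) midway between the fingers, and the camera foot as a disc at about (546,168).

```bash
cat > dw.py <<'E'
from h import *
import sys
from scipy.optimize import least_squares
def dowel(c,box,z=.007):
    x0,y0,x1,y1=box;h=cv2.cvtColor(c["image"][y0:y1,x0:x1],cv2.COLOR_RGB2HSV);m=((h[...,0]<28)&(h[...,1]>60)&(h[...,2]>110)).astype(np.uint8)
    n,l,st,ce=cv2.connectedComponentsWithStats(m);k=1+np.argmax(st[1:,4]);ys,xs=np.nonzero(l==k)
    P=np.array([onz(c,x+x0,y+y0,z)[:2] for x,y in zip(xs,ys)]);w,V=np.linalg.eigh(np.cov(P.T));q=(P-P.mean(0))@V
    mid=P.mean(0)@V; mid=(q.max(0)+q.min(0))/2+mid; mid=V@mid
    return np.round(mid,4).tolist(),np.degrees(np.arctan2(V[1,1],V[0,1])).round(1),np.ptp(q,axis=0).round(4).tolist()
E
python3 - <<'E'
from dw import *
c=load("w2");print(dowel(c,(295,120,340,255)))
t,s=load("top0"),load("side0")
# foot edge points (by eye) on z~0.01 -> circle r .055
e=[(484,175),(500,133),(530,114),(560,110),(592,125),(493,203),(510,219),(540,227),(570,222)]
P=np.array([onz(c,*p,.01)[:2] for p in e]);f=least_squares(lambda p:np.hypot(*(P-p).T)-.055,P.mean(0));print("foot",f.x.round(4),f.fun.round(4))
f=least_squares(lambda p:np.hypot(*(P-p[:2]).T)-p[2],[*P.mean(0),.05]);print("foot r free",f.x.round(4))
E
```

```text
([0.4927, -0.2272], np.float64(87.7), [0.0123, 0.1102])
foot [ 0.7056 -0.2134] [ 0.0014  0.0039  0.0015 -0.     -0.0009 -0.0016 -0.0019  0.0007  0.0059]
foot r free [ 0.7064 -0.2134  0.0562]
```

{"op": "drive_tool", "data": {
  "force": 20,
  "moves": [
    {"x":-1.5,"y":-1,"z":50,"rx":0,"ry":0,"rz":0,"fingers":-0.2},
    {"x":-1.5,"y":-1,"z":95,"rx":0,"ry":0,"rz":0,"fingers":-0.2},
    {"x":-1.5,"y":-1,"z":121,"rx":0,"ry":0,"rz":0,"fingers":-0.2},
    {"x":-1.5,"y":-1,"z":121,"rx":0,"ry":0,"rz":0,"fingers":-0.2},
    {"x":-1.5,"y":-1,"z":121,"rx":0,"ry":0,"rz":0,"fingers":0.9},
    {"x":-1.5,"y":-1,"z":121,"rx":0,"ry":0,"rz":0,"fingers":0.9},
    {"x":-1.5,"y":-1,"z":121,"rx":0,"ry":0,"rz":0,"fingers":0.9},
    {"x":-1.5,"y":-1,"z":121,"rx":0,"ry":0,"rz":0,"fingers":0.9},
    {"x":-1.5,"y":-1,"z":121,"rx":0,"ry":0,"rz":0,"fingers":0.9},
    {"x":-1.5,"y":-1,"z":121,"rx":0,"ry":0,"rz":0,"fingers":0.9}
  ]
}}

```text
time_s: 3.0
tool_pos: [0.4919, -0.2266, 0.0096]
tool_rot: [-180.0, 0.0, 87.3]
force: [-0.7, 0.3, 0.2]
grip_width: 0.0115
grasp_force: 20.0
```

{"op": "drive_tool", "data": {
  "moves": [
    {"x":0,"y":0,"z":-60,"rx":0,"ry":0,"rz":0,"fingers":0.9},
    {"x":0,"y":0,"z":-120,"rx":0,"ry":0,"rz":0,"fingers":0.9},
    {"x":270,"y":15,"z":-120,"rx":0,"ry":0,"rz":-0.08,"fingers":0.9},
    {"x":270,"y":15,"z":-120,"rx":0,"ry":0,"rz":-0.08,"fingers":0.9},
    {"x":270,"y":15,"z":-120,"rx":0,"ry":0,"rz":-0.08,"fingers":0.9},
    {"x":270,"y":15,"z":-120,"rx":0,"ry":0,"rz":-0.08,"fingers":0.9},
    {"x":270,"y":15,"z":-120,"rx":0,"ry":0,"rz":-0.08,"fingers":0.9},
    {"x":270,"y":15,"z":-120,"rx":0,"ry":0,"rz":-0.08,"fingers":0.9},
    {"x":270,"y":15,"z":-120,"rx":0,"ry":0,"rz":-0.08,"fingers":0.9}
  ]
}}

```text
time_s: 4.12
tool_pos: [0.5194, 0.0407, 0.1293]
tool_rot: [-180.0, 0.1, 91.8]
force: [0.4, -0.7, -0.3]
grip_width: 0.0119
grasp_force: 20.0
```

```bash
python3 w.py w3
```

```text
{'time_s': 4.125, 'tool_pos': [0.519, 0.041, 0.129], 'tool_rot': [-179.965, 0.056, 91.785], 'grip_width': 0.012, 'qpos': [30.316, 10.558, -41.039, 107.355, 7.69, 64.885, -11.74]}
```

View pics/w3.png

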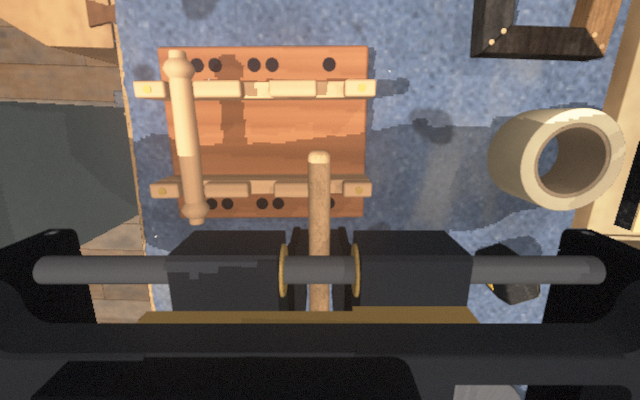

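This shows the whole rack in the wrist view. The single dots are at (329,64) and (332,203), the dot pairs at (254/272,65) and (262/279,203), and the rail ends at (135,89), (376,88), (150,190) and (372,188).

```bash
python3 - <<'E'
from h import *
c=load("w3");r=lambda x:np.round(x,4).tolist()
im=c["image"].max(2)
def blob(box):
    x0,y0,x1,y1=box;g=cv2.resize(im[y0:y1,x0:x1],None,fx=4,fy=4,interpolation=cv2.INTER_CUBIC);m=(g<80).astype(np.uint8)
    n,l,st,ce=cv2.connectedComponentsWithStats(m);k=1+np.argmax(st[1:,4]);return (ce[k]+.5)/4-.5+[x0,y0],st[k,4]/16
for n,b in [("u1",(318,55,340,75)),("u2a",(246,56,262,75)),("u2b",(264,56,280,75)),("u3b",(207,56,223,75)),("l2a",(256,195,270,212)),("l2b",(272,195,286,212)),("l3c",(221,195,235,212)),("l3b",(205,195,219,212))]:
    p,a=blob(b);print(n,p.round(1),a,r(onz(c,*p,.012)[:2]))
print("rails",[r(onz(c,*p,.053)[:2]) for p in [(135,89),(376,88),(150,190),(372,188)]])
print("board corners",[r(onz(c,*p,.012)[:2]) for p in [(159,47),(367,46),(178,218),(364,217)]])
print("spindle",[r(onz(c,*p,.048)[:2]) for p in [(177,55),(196,222)]])
print("dowel held end",r(onz(c,319,155,.128)))
E
```

```text
u1 [333.7  62.5] 0.75 [0.5279, 0.156]Traceback (most recent call last):
  File "<stdin>", line 8, in <module>
  File "<stdin>", line 6, in blob
    return _wrapfunc(a, 'argmax', axis=axis, out=out, **kwds)
    return bound(*args, **kwds)
ValueError: attempt to get argmax of an empty sequence
```

```bash
python3 - <<'E'
from h import *
c=load("w3");r=lambda x:np.round(x,4).tolist()
im=np.ascontiguousarray(c["image"][:,:,0])
def blob(box):
    x0,y0,x1,y1=box;g=cv2.resize(im[y0:y1,x0:x1],None,fx=4,fy=4,interpolation=cv2.INTER_CUBIC);_,m=cv2.threshold(g,0,1,cv2.THRESH_BINARY_INV|cv2.THRESH_OTSU)
    n,l,st,ce=cv2.connectedComponentsWithStats(m);k=1+np.argmax(st[1:,4]);return (ce[k]+.5)/4-.5+[x0,y0],st[k,4]/16
for n,b in [("u1",(318,55,340,75)),("u2a",(246,56,262,75)),("u2b",(264,56,280,75)),("u3b",(207,56,223,75)),("l2a",(256,197,270,211)),("l2b",(272,197,286,211)),("l3c",(221,197,235,211)),("l3b",(205,197,219,211))]:
    p,a=blob(b);print(n,p.round(1),a,r(onz(c,*p,.012)[:2]))
print("rails",[r(onz(c,*p,.053)[:2]) for p in [(135,89),(376,88),(150,190),(372,188)]])
print("board corners",[r(onz(c,*p,.012)[:2]) for p in [(159,47),(367,46),(178,218),(364,217)]])
print("spindle",[r(onz(c,*p,.048)[:2]) for p in [(177,55),(196,222)]])
print("dowel held end",r(onz(c,319,155,.128)))
E
```

```text
u1 [328.7  64. ] 142.6875 [0.5238, 0.1547]
u2a [253.5  64.4] 145.125 [0.4608, 0.1524]
u2b [271.6  64.3] 145.125 [0.4759, 0.153]
u3b [215.   64.7] 154.875 [0.4286, 0.1512]
l2a [261.7 203.1] 103.75 [0.4654, 0.0316]
l2b [277.8 203. ] 102.0 [0.4806, 0.0322]
l3c [227.  203.4] 103.75 [0.4327, 0.0304]
l3b [211.7 203.2] 90.5625 [0.4182, 0.0301]
rails [[0.3828, 0.1271], [0.5577, 0.1332], [0.3849, 0.0517], [0.5606, 0.0589]]
board corners [[0.3831, 0.1633], [0.5548, 0.1694], [0.3851, 0.0143], [0.5628, 0.0209]]
spindle [[0.4132, 0.1516], [0.4172, 0.0241]]
dowel held end [0.5177, 0.0927, 0.128]
```

The pocket 2 centre is (0.4707, 0.0925), and the dots, rails and board corners agree. The rack y axis is along 92.2°, so pocket 1 is (0.5255, 0.0946) and pocket 3 is (0.4157, 0.0904). I place dowel a now.

{"op": "drive_tool", "data": {
  "moves": [
    {"x":54.5,"y":7.8,"z":0,"rx":0,"ry":0,"rz":-0.007,"fingers":0.9},
    {"x":54.5,"y":7.8,"z":20,"rx":0,"ry":0,"rz":-0.007,"fingers":0.9},
    {"x":54.5,"y":7.8,"z":40,"rx":0,"ry":0,"rz":-0.007,"fingers":0.9},
    {"x":54.5,"y":7.8,"z":40,"rx":0,"ry":0,"rz":-0.007,"fingers":0.9}
  ]
}}

```text
time_s: 4.68
tool_pos: [0.5239, 0.0948, 0.0871]
tool_rot: [-179.7, 0.1, 92.1]
force: [0.5, -0.7, -1.1]
grip_width: 0.0116
grasp_force: 20.0
```

{"op": "drive_tool", "data": {
  "moves": [
    {"x":0.5,"y":1.2,"z":15,"rx":0,"ry":0,"rz":0,"fingers":0.9},
    {"x":0.5,"y":1.2,"z":28,"rx":0,"ry":0,"rz":0,"fingers":0.9},
    {"x":0.5,"y":1.2,"z":37,"rx":0,"ry":0,"rz":0,"fingers":0.9},
    {"x":0.5,"y":1.2,"z":37,"rx":0,"ry":0,"rz":0,"fingers":0.9},
    {"x":0.5,"y":1.2,"z":37,"rx":0,"ry":0,"rz":0,"fingers":0.9}
  ]
}}

```text
time_s: 5.3
tool_pos: [0.527, 0.0979, 0.0528]
tool_rot: [180.0, -0.0, 92.3]
force: [-0.3, -0.8, -0.5]
grip_width: 0.0116
grasp_force: 20.0
```

{"op": "drive_tool", "data": {
  "moves": [
    {"x":-2,"y":-1,"z":2,"rx":0,"ry":0,"rz":0,"fingers":0.9},
    {"x":-2,"y":-1,"z":2,"rx":0,"ry":0,"rz":0,"fingers":0.9},
    {"x":-2,"y":-1,"z":2,"rx":0,"ry":0,"rz":0,"fingers":0.9}
  ]
}}

```text
time_s: 5.68
tool_pos: [0.5259, 0.0956, 0.0507]
tool_rot: [180.0, 0.0, 92.3]
force: [-0.1, -0.7, 0.0]
grip_width: 0.0119
grasp_force: 20.0
```

{"op": "drive_tool", "data": {
  "moves": [
    {"x":0,"y":0,"z":0.7,"rx":0,"ry":0,"rz":0,"fingers":0.9},
    {"x":0,"y":0,"z":0.7,"rx":0,"ry":0,"rz":0,"fingers":0.3},
    {"x":0,"y":0,"z":0.7,"rx":0,"ry":0,"rz":0,"fingers":0.3},
    {"x":0,"y":0,"z":0.7,"rx":0,"ry":0,"rz":0,"fingers":0.3},
    {"x":0,"y":0,"z":-20,"rx":0,"ry":0,"rz":0,"fingers":0.3},
    {"x":0,"y":0,"z":-60,"rx":0,"ry":0,"rz":0,"fingers":0.3},
    {"x":0,"y":0,"z":-90,"rx":0,"ry":0,"rz":0,"fingers":0.3},
    {"x":0,"y":0,"z":-90,"rx":0,"ry":0,"rz":0,"fingers":0.3}
  ]
}}

```text
time_s: 6.68
tool_pos: [0.5276, 0.0961, 0.143]
tool_rot: [179.7, 0.0, 92.3]
force: [0.5, 0.7, -0.4]
grip_width: 0.0304
grasp_force: 0.0
```

```bash
python3 w.py w4; python3 - <<'E'
from h import *
from cell import vision
w=load("w4");t=vision.read_camera("side")
pickle.dump(t,open("side1.pkl","wb"))
b=t["image"][205:295,300:420];b=cv2.resize(b,(533,400),interpolation=cv2.INTER_CUBIC)
cv2.imwrite("pics/c4.png",np.hstack([b,w["image"][0:250,120:380].repeat(1,0)[:250] if 0 else cv2.resize(w["image"][60:310,235:400],(264,400))])[:,:,::-1])
E
```

```text
{'time_s': 6.675, 'tool_pos': [0.528, 0.096, 0.143], 'tool_rot': [179.707, 0.016, 92.284], 'grip_width': 0.03, 'qpos': [26.057, 11.933, -43.382, 104.702, 9.003, 66.543, -17.985]}
```

View pics/c4.png

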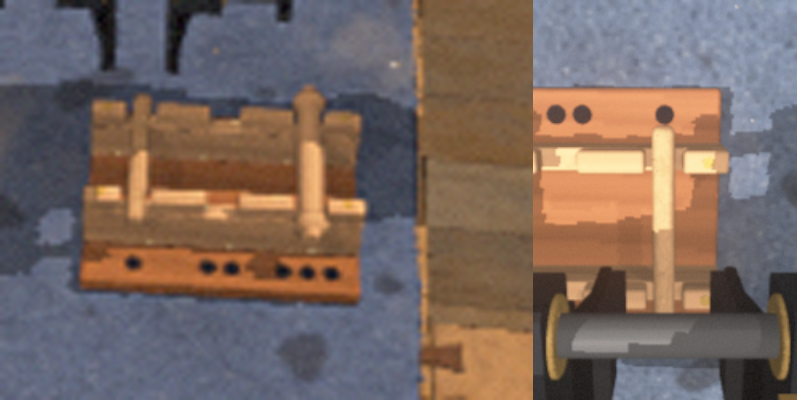

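Dowel a lies in the notches of both rails in pocket 1: the side crop shows it at about (138,155), and the wrist crop shows it straight under the dot. On to dowel b.

{"op": "drive_tool", "data": {
  "moves": [
    {"x":240,"y":-27.5,"z":0,"rx":0,"ry":0,"rz":-1.199,"fingers":0.3},
    {"x":240,"y":-27.5,"z":0,"rx":0,"ry":0,"rz":-1.199,"fingers":0.3},
    {"x":240,"y":-27.5,"z":0,"rx":0,"ry":0,"rz":-1.199,"fingers":-0.2},
    {"x":240,"y":-27.5,"z":0,"rx":0,"ry":0,"rz":-1.199,"fingers":-0.2},
    {"x":240,"y":-27.5,"z":0,"rx":0,"ry":0,"rz":-1.199,"fingers":-0.2},
    {"x":240,"y":-27.5,"z":0,"rx":0,"ry":0,"rz":-1.199,"fingers":-0.2},
    {"x":240,"y":-27.5,"z":0,"rx":0,"ry":0,"rz":-1.199,"fingers":-0.2},
    {"x":240,"y":-27.5,"z":12,"rx":0,"ry":0,"rz":-1.199,"fingers":-0.2},
    {"x":240,"y":-27.5,"z":12,"rx":0,"ry":0,"rz":-1.199,"fingers":-0.2},
    {"x":240,"y":-27.5,"z":12,"rx":0,"ry":0,"rz":-1.199,"fingers":-0.2}
  ]
}}

```text
time_s: 8.02
tool_pos: [0.4884, 0.3342, 0.1279]
tool_rot: [-180.0, -0.0, 161.0]
force: [0.2, 0.2, -0.7]
grip_width: 0.0519
grasp_force: 0.0
```

```bash
python3 w.py w5; python3 -c "
from dw import *
print(dowel(load('w5'),(285,110,350,255)))"
```

```text
{'time_s': 8.025, 'tool_pos': [0.488, 0.334, 0.128], 'tool_rot': [-179.956, -0.037, 160.957], 'grip_width': 0.052, 'qpos': [9.764, 26.236, -58.466, 97.345, 23.634, 69.933, 16.535]}
([0.4915, 0.3342], np.float64(161.1), [0.012, 0.111])
```

{"op": "drive_tool", "data": {
  "force": 20,
  "moves": [
    {"x":-3,"y":1,"z":50,"rx":0,"ry":0,"rz":0,"fingers":-0.2},
    {"x":-3,"y":1,"z":95,"rx":0,"ry":0,"rz":0,"fingers":-0.2},
    {"x":-3,"y":1,"z":117,"rx":0,"ry":0,"rz":0,"fingers":-0.2},
    {"x":-3,"y":1,"z":117,"rx":0,"ry":0,"rz":0,"fingers":-0.2},
    {"x":-3,"y":1,"z":117,"rx":0,"ry":0,"rz":0,"fingers":0.9},
    {"x":-3,"y":1,"z":117,"rx":0,"ry":0,"rz":0,"fingers":0.9},
    {"x":-3,"y":1,"z":117,"rx":0,"ry":0,"rz":0,"fingers":0.9},
    {"x":-3,"y":1,"z":117,"rx":0,"ry":0,"rz":0,"fingers":0.9},
    {"x":-3,"y":1,"z":117,"rx":0,"ry":0,"rz":0,"fingers":0.9}
  ]
}}

```text
time_s: 9.2
tool_pos: [0.4919, 0.3343, 0.0116]
tool_rot: [-180.0, 0.0, 161.0]
force: [-0.0, -0.1, 1.1]
grip_width: 0.0118
grasp_force: 20.0
```

{"op": "drive_tool", "data": {
  "moves": [
    {"x":0,"y":0,"z":-60,"rx":0,"ry":0,"rz":0,"fingers":0.9},
    {"x":0,"y":0,"z":-115,"rx":0,"ry":0,"rz":0,"fingers":0.9},
    {"x":-58.5,"y":-235.5,"z":-115,"rx":0,"ry":0,"rz":1.201,"fingers":0.9},
    {"x":-58.5,"y":-235.5,"z":-115,"rx":0,"ry":0,"rz":1.201,"fingers":0.9},
    {"x":-58.5,"y":-235.5,"z":-115,"rx":0,"ry":0,"rz":1.201,"fingers":0.9},
    {"x":-58.5,"y":-235.5,"z":-115,"rx":0,"ry":0,"rz":1.201,"fingers":0.9},
    {"x":-58.5,"y":-235.5,"z":-115,"rx":0,"ry":0,"rz":1.201,"fingers":0.9},
    {"x":-58.5,"y":-235.5,"z":-115,"rx":0,"ry":0,"rz":1.201,"fingers":0.9},
    {"x":-58.5,"y":-235.5,"z":-115,"rx":0,"ry":0,"rz":1.201,"fingers":0.9},
    {"x":-58.5,"y":-235.5,"z":-115,"rx":0,"ry":0,"rz":1.201,"fingers":0.9},
    {"x":-58.5,"y":-235.5,"z":-75,"rx":0,"ry":0,"rz":1.201,"fingers":0.9},
    {"x":-58.5,"y":-235.5,"z":-75,"rx":0,"ry":0,"rz":1.201,"fingers":0.9},
    {"x":-58.5,"y":-235.5,"z":-75,"rx":0,"ry":0,"rz":1.201,"fingers":0.9}
  ]
}}

```text
time_s: 10.82
tool_pos: [0.4708, 0.0931, 0.0873]
tool_rot: [180.0, -0.0, 92.2]
force: [0.8, 0.3, 0.6]
grip_width: 0.0119
grasp_force: 20.0
```

{"op": "drive_tool", "data": {
  "moves": [
    {"x":0,"y":0,"z":15,"rx":0,"ry":0,"rz":0,"fingers":0.9},
    {"x":0,"y":0,"z":27,"rx":0,"ry":0,"rz":0,"fingers":0.9},
    {"x":0,"y":0,"z":34,"rx":0,"ry":0,"rz":0,"fingers":0.9},
    {"x":0,"y":0,"z":34,"rx":0,"ry":0,"rz":0,"fingers":0.9},
    {"x":0,"y":0,"z":34,"rx":0,"ry":0,"rz":0,"fingers":0.9}
  ]
}}

```text
time_s: 11.45
tool_pos: [0.4705, 0.0928, 0.0525]
tool_rot: [180.0, -0.0, 92.2]
force: [-0.2, 0.5, -0.1]
grip_width: 0.0119
grasp_force: 20.0
```

{"op": "drive_tool", "data": {
  "moves": [
    {"x":0,"y":0,"z":0.7,"rx":0,"ry":0,"rz":0,"fingers":0.9},
    {"x":0,"y":0,"z":0.7,"rx":0,"ry":0,"rz":0,"fingers":0.3},
    {"x":0,"y":0,"z":0.7,"rx":0,"ry":0,"rz":0,"fingers":0.3},
    {"x":0,"y":0,"z":0.7,"rx":0,"ry":0,"rz":0,"fingers":0.3},
    {"x":0,"y":0,"z":-20,"rx":0,"ry":0,"rz":0,"fingers":0.3},
    {"x":0,"y":0,"z":-60,"rx":0,"ry":0,"rz":0,"fingers":0.3},
    {"x":0,"y":0,"z":-85,"rx":0,"ry":0,"rz":0,"fingers":0.3},
    {"x":0,"y":0,"z":-85,"rx":0,"ry":0,"rz":0,"fingers":0.3}
  ]
}}

```text
time_s: 12.45
tool_pos: [0.472, 0.0928, 0.1394]
tool_rot: [179.8, 0.1, 92.2]
force: [-0.2, 0.4, -0.9]
grip_width: 0.0308
grasp_force: 0.0
```

```bash
python3 w.py w6; python3 - <<'E'
from h import *
from cell import vision
w=load("w6");t=vision.read_camera("side")
b=cv2.resize(t["image"][205:295,300:420],(480,360),interpolation=cv2.INTER_CUBIC)
cv2.imwrite("pics/c6.png",np.hstack([b,cv2.resize(w["image"][20:290,170:410],(320,360))])[:,:,::-1])
E
```

```text
{'time_s': 12.45, 'tool_pos': [0.472, 0.093, 0.139], 'tool_rot': [179.757, 0.051, 92.16], 'grip_width': 0.031, 'qpos': [36.363, 4.92, -52.153, 111.786, 4.401, 65.031, -15.373]}
```

View pics/c6.png

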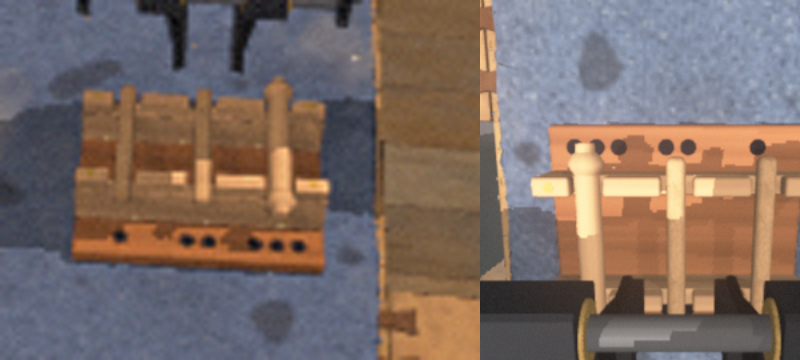

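Dowel b lies in pocket 2, at side crop (203,145) and wrist crop (677,230), and the spindle is untouched in pocket 3. Next I grasp the spindle.

{"op": "drive_tool", "data": {
  "force": 25,
  "moves": [
    {"x":4,"y":-57,"z":0,"rx":0,"ry":0,"rz":0,"fingers":0.3},
    {"x":4,"y":-57,"z":0,"rx":0,"ry":0,"rz":0,"fingers":0.3},
    {"x":4,"y":-57,"z":20,"rx":0,"ry":0,"rz":0,"fingers":0.3},
    {"x":4,"y":-57,"z":45,"rx":0,"ry":0,"rz":0,"fingers":0.3},
    {"x":4,"y":-57,"z":45,"rx":0,"ry":0,"rz":0,"fingers":0.3}
  ]
}}

```text
time_s: 13.18
tool_pos: [0.4115, 0.0944, 0.0906]
tool_rot: [-179.7, -0.1, 92.2]
force: [0.0, 1.0, 0.5]
grip_width: 0.0306
grasp_force: 0.0
```

```bash
python3 w.py w7
```

```text
{'time_s': 13.175, 'tool_pos': [0.412, 0.094, 0.091], 'tool_rot': [-179.718, -0.069, 92.216], 'grip_width': 0.031, 'qpos': [38.971, -0.53, -54.3, 121.549, -0.655, 59.021, -12.773]}
```

View pics/w7.png

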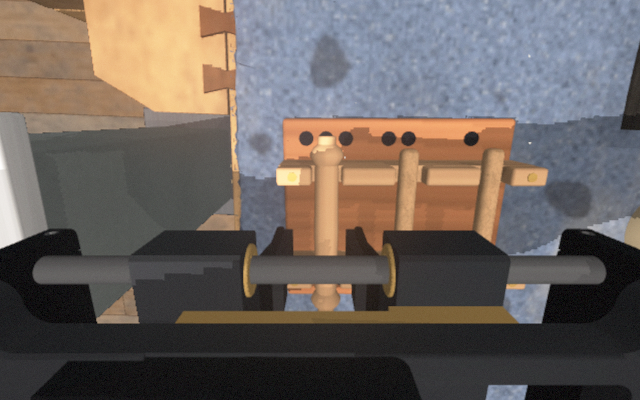

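The wrist view shows the spindle from (326,138) to (324,312), between the fingertips at x≈283 and x≈355 and about 3 mm off centre. I correct that, descend and grip.

{"op": "drive_tool", "data": {
  "force": 25,
  "moves": [
    {"x":-2,"y":3.5,"z":20,"rx":0,"ry":0,"rz":0,"fingers":0.3},
    {"x":-2,"y":3.5,"z":40,"rx":0,"ry":0,"rz":0,"fingers":0.3},
    {"x":-2,"y":3.5,"z":53,"rx":0,"ry":0,"rz":0,"fingers":0.3},
    {"x":-2,"y":3.5,"z":53,"rx":0,"ry":0,"rz":0,"fingers":0.3},
    {"x":-2,"y":3.5,"z":53,"rx":0,"ry":0,"rz":0,"fingers":0.3}
  ]
}}

```text
time_s: 13.85
tool_pos: [0.4176, 0.0928, 0.0402]
tool_rot: [179.9, 0.0, 92.2]
force: [0.6, -0.3, -1.2]
grip_width: 0.0304
grasp_force: 0.0
```

```bash
python3 -c "
from h import *
c=load('w7')
for p in [(326,138),(325,312),(324,305)]: print(onz(c,*p,.048).round(4))"
```

```text
[0.4135 0.1526 0.048 ]
[0.4186 0.023  0.048 ]
[0.4176 0.029  0.048 ]
```

{"op": "drive_tool", "data": {
  "force": 25,
  "moves": [
    {"x":-4,"y":-1.5,"z":3,"rx":0,"ry":0,"rz":0,"fingers":0.3},
    {"x":-4,"y":-1.5,"z":3,"rx":0,"ry":0,"rz":0,"fingers":0.3},
    {"x":-4,"y":-1.5,"z":3,"rx":0,"ry":0,"rz":0,"fingers":0.8},
    {"x":-4,"y":-1.5,"z":3,"rx":0,"ry":0,"rz":0,"fingers":0.8},
    {"x":-4,"y":-1.5,"z":3,"rx":0,"ry":0,"rz":0,"fingers":0.8},
    {"x":-4,"y":-1.5,"z":3,"rx":0,"ry":0,"rz":0,"fingers":0.8},
    {"x":-4,"y":-1.5,"z":3,"rx":0,"ry":0,"rz":0,"fingers":0.8}
  ]
}}

```text
time_s: 14.72
tool_pos: [0.4157, 0.0886, 0.0366]
tool_rot: [180.0, 0.0, 92.2]
force: [0.6, 0.6, 0.8]
grip_width: 0.0146
grasp_force: 25.0
```

{"op": "drive_tool", "data": {
  "force": 30,
  "moves": [
    {"x":0,"y":0,"z":-15,"rx":0,"ry":0,"rz":0,"fingers":0.8},
    {"x":0,"y":0,"z":-45,"rx":0,"ry":0,"rz":0,"fingers":0.8},
    {"x":0,"y":0,"z":-85,"rx":0,"ry":0,"rz":0,"fingers":0.8},
    {"x":0,"y":0,"z":-125,"rx":0,"ry":0,"rz":0,"fingers":0.8},
    {"x":0,"y":10,"z":-152,"rx":0,"ry":0,"rz":0,"fingers":0.8},
    {"x":-40,"y":30,"z":-152,"rx":0,"ry":0,"rz":0.05,"fingers":0.8},
    {"x":-80,"y":50,"z":-152,"rx":0,"ry":0,"rz":0.1,"fingers":0.8},
    {"x":-120,"y":68,"z":-152,"rx":0,"ry":0,"rz":0.15,"fingers":0.8},
    {"x":-160,"y":68,"z":-152,"rx":0,"ry":0,"rz":0.2,"fingers":0.8},
    {"x":-200,"y":68,"z":-152,"rx":0,"ry":0,"rz":0.25,"fingers":0.8},
    {"x":-240,"y":68,"z":-152,"rx":0,"ry":0,"rz":0.333,"fingers":0.8},
    {"x":-260,"y":68,"z":-152,"rx":0,"ry":0,"rz":0.333,"fingers":0.8},
    {"x":-260,"y":68,"z":-152,"rx":0,"ry":0,"rz":0.333,"fingers":0.8},
    {"x":-260,"y":68,"z":-152,"rx":0,"ry":0,"rz":0.333,"fingers":0.8}
  ]
}}

```text
time_s: 16.48
tool_pos: [0.4937, -0.1667, 0.1886]
tool_rot: [-180.0, -0.1, 73.2]
force: [0.1, 0.6, -0.6]
grip_width: 0.0147
grasp_force: 30.0
```

```bash
python3 - <<'E'
from h import *
from cell import vision,sensors
print(sensors.get_obs()["tool_pos"],sensors.get_obs()["tool_rot"])
a=[]
for n,b in [("top",(330,90,430,190)),("side",(250,110,350,210))]:
    c=vision.read_camera(n);pickle.dump(c,open(n+"2.pkl","wb"));a.append(cv2.resize(c["image"][b[1]:b[3],b[0]:b[2]],(400,400),interpolation=cv2.INTER_CUBIC))
cv2.imwrite("pics/v.png",np.hstack(a)[:,:,::-1])
E
```

```text
[ 0.49371405 -0.16674162  0.18859468] [-1.79988486e+02 -5.02969398e-02  7.32426454e+01]
```

View pics/v.png

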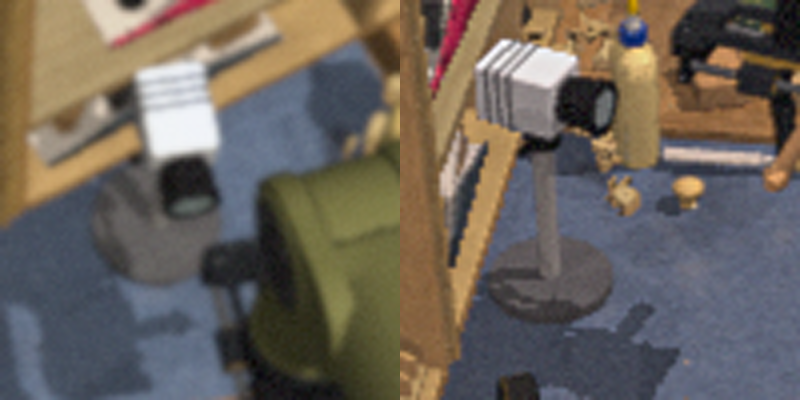

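The camera is clearly visible now: lens front at top crop (190,203) and side crop (605,107), foot centre at side crop (550,278). Lens, head and foot agree on a camera yaw of about -16°, which puts the view point at (0.553, -0.168, 0.200). I make the final approach slowly.

{"op": "drive_tool", "data": {
  "moves": [
    {"x":5,"y":20,"z":0,"rx":0,"ry":0,"rz":-0.015,"fingers":0.8},
    {"x":10,"y":40,"z":0,"rx":0,"ry":0,"rz":-0.015,"fingers":0.8},
    {"x":16,"y":52,"z":0,"rx":0,"ry":0,"rz":-0.015,"fingers":0.8},
    {"x":16,"y":57,"z":0,"rx":0,"ry":0,"rz":-0.015,"fingers":0.8},
    {"x":16,"y":57,"z":0,"rx":0,"ry":0,"rz":-0.015,"fingers":0.8},
    {"x":16,"y":57,"z":0,"rx":0,"ry":0,"rz":-0.015,"fingers":0.8},
    {"x":16,"y":57,"z":0,"rx":0,"ry":0,"rz":-0.015,"fingers":0.8},
    {"x":16,"y":57,"z":0,"rx":0,"ry":0,"rz":-0.015,"fingers":0.8}
  ]
}}

```text
time_s: 17.58
tool_pos: [0.5524, -0.1701, 0.1886]
tool_rot: [180.0, 0.0, 73.9]
force: [-0.1, -0.3, -0.6]
grip_width: 0.0148
grasp_force: 30.0
```

```bash
python3 - <<'E'
from h import *
from cell import vision
a=[]
for n,b in [("wrist",(120,0,520,400)),("side",(250,110,350,210))]:
    c=vision.read_camera(n);pickle.dump(c,open(n+"3.pkl","wb"));a.append(cv2.resize(c["image"][b[1]:b[3],b[0]:b[2]],(400,400),interpolation=cv2.INTER_CUBIC))
cv2.imwrite("pics/v3.png",np.hstack(a)[:,:,::-1])
E
```

```text
(no output)
```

View pics/v3.png

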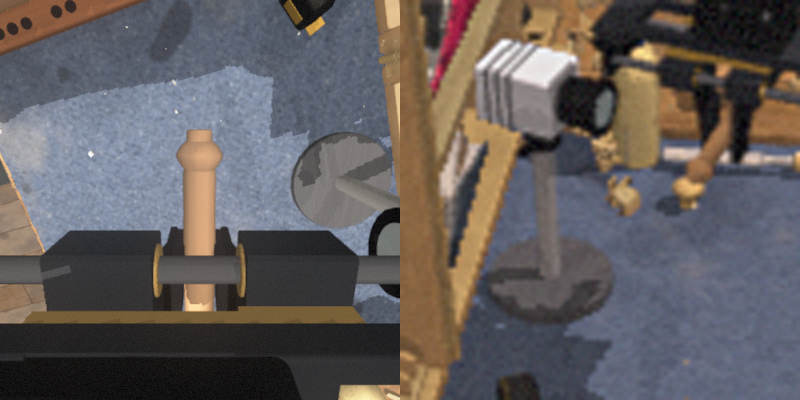

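The wrist crop shows the spindle held straight with its bead at (200,155), and the side crop shows that bead at about (703,165). I check that it is level and verify the foot position.

```bash
python3 - <<'E'
from h import *
w,s=load("wrist3"),load("side3")
m=np.array([.5524,-.1701,.2]);a=np.radians(73.9);e=m+.053*np.array([np.cos(a),np.sin(a),0])
print("expected wrist",proj(w,e),"side",proj(s,e)); print("tri bead",tri(w,(320,155),s,(325.5,151)),"expected",e)
f=least=None
P=np.array([onz(w,*p,.01)[:2] for p in [(413,180),(420,155),(440,137),(465,132),(490,139),(505,150),(418,203),(435,220),(460,228)]])
from scipy.optimize import least_squares
print("foot",least_squares(lambda p:np.hypot(*(P-p).T)-.055,P.mean(0)).x)
E
```

```text
expected wrist [319.00464445 156.16081704] side [324.31689202 151.61717626]
tri bead (array([ 0.56565249, -0.11876362,  0.20253195]), np.float64(0.004298394267481354)) expected [ 0.56709768 -0.1191787   0.2       ]
foot [ 0.70741654 -0.21307556]
```

```bash
python3 -c "
from cell import workorder
print(workorder.sign_off())"
```

```text
the job is handed in; nothing more can be done
None
```

I placed both dowels, released, in pockets 1 and 2, am holding the spindle level and square about 10 cm in front of the lens, and handed the job in at about 17.7 s; no verdict came back.

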